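Slide the loose lens into the empty seat of a stage light

TASK

On the face-up stage light, nudge the loose lens across the face into the one empty pocket, and turn it so that its tab drops into the pocket's notch and it sits fully home, flat like the five fitted lenses. Push it gently and only slide it, never lift it off the face, and leave the other things on the bench alone.

Things in the scene. Friction and masses are not known exactly. Their poses are not given: they have to be found in the camera images.
- fixture: Round black stage light lying face up, fixed to the bench. Origin: centre of its underside, on the bench; z up; x points from the face's centre to the empty pocket. The flat face is a disc of 122 mm radius, 100 mm above the bench. Two yoke arms 55 mm wide stand beside the body at y = -/+128 to 144 mm, 85 mm high.
- hub (a point): Centre of the face, on its surface; axes as the fixture's. Six lens seats lie on a circle of 82 mm radius about it, every 60 degrees; the one on +x is empty, the other five hold fitted lenses like the loose one, 6 mm proud of the face (domes 9.5 mm), tabs pointing outward. The rest of the face is plain and flat, apart from flat screw heads.
- pocket (a point): Centre of the floor of the empty pocket, 82 mm from the face's centre, axes as the fixture's. The pocket is a round recess 44 mm across and 6 mm deep, with a notch 12 mm wide on its outer (+x) side, equally deep, that reaches to 31 mm from the pocket's centre.
- lens_mid (a point): Centre of the loose lens, half-way up its body. A flat black disc 40 mm across, 12 mm thick, about 45 g, with a dome on top (33 mm across, 3.5 mm high); z is its axis. It starts on the hub, loose. Lying on the face its centre is 106 mm above the bench; seated, 100 mm. With the disc in the pocket but the tab not in the notch, the tab rides on the rim and the lens tilts about 8 degrees.
- lens_tab (a point): Point in the loose lens's square tab, 23.5 mm from the lens axis, half-way up. The tab is 8 mm wide, as thick as the disc, and sticks out along the lens's own x to 27 mm from its axis. At the start it points 30 to 70 degrees counterclockwise (seen from above) from the fixture's +x.
- screwdriver: Screwdriver 200 mm long lying on the bench to one side, a bystander; origin at its underside.
- clamp: Aluminium hook clamp, about 110 by 65 by 30 mm, lying on the bench, a bystander.
- cleaner: Metal can 60 mm across and 130 mm tall standing on the bench, a bystander; origin at the centre of its underside.
- screwtray: Empty open steel tray 100 by 70 by 25 mm on the bench, a bystander; origin at the centre of its underside.
Things that resemble listed ones, but are neither listed nor needed, are in the scene too. Leave any green or orange look-alike of the part that bears lens_mid alone.

How it is judged:
At the end, for the whole second after the job is handed in: The loose lens lies in the pocket with its tab in the notch: centre within 4 mm of the pocket's axis, within 1.5 mm of the fully seated height (the tab within 2 mm), tab pointing outward, tilted less than 0.06 rad, at rest (horizontal distance between lens_mid and pocket below 0.004 m and z of lens_mid in the frame of pocket below 0.0075 m and z of lens_tab in the frame of pocket below 0.008 m and x of lens_tab in the frame of pocket above 0.018 m and angle between lens_mid's own z axis and vertical below 0.06 rad and linear speed of lens below 0.02 m/s); the robot touches nothing.
It fails at once if the loose lens is lifted or tipped off the face (its centre more than 15 mm above its height when lying on the face) (z of lens_mid in the frame of pocket above 0.027 m).
It fails at once if the loose lens falls off the face (z of lens_mid in the frame of pocket below -0.01 m).
It fails at once if the lens is pushed with more than 40 N (contact force between the fingers and lens above 40 N).
It fails at once if a bystander is moved more than 30 mm (distance of any of screwdriver, clamp, cleaner, screwtray from where it was at the start of the episode above 0.03 m).
It also fails if it takes over 58 s, if anything falls off the work surface, if the arm or the gripper's body presses on something with over 40 N, if the wrist force passes 120 N, or if a joint passes its speed limit or range.

ROBOT

A 7-joint arm with a two-finger parallel gripper is mounted at the origin on the work surface. World frame = base frame: x ahead of the robot, y to its left, z up, the work surface at z = 0. Lengths are in m, angles in rad, forces in N, time in s.
With the tool pointing down it reaches from about 0.425 to 0.825 m from the base axis. Payload 3.6 kg.
Tool frame: the origin (TCP) lies where the fingers leave the gripper's body, on its centre line; the fingertips stand 73 mm ahead of it and the grasp point (between the pads) lies 54 mm ahead of it; x points along the fingers, y is the direction in which the jaws open and shut, and the axes are right-handed (so a half turn about x gives the same grasp; the last joint's range is limited). The gripper opens to 85 mm and grips with 20 to 120 N. Pads are 22 mm wide; open, the fingers measure 114 mm over their backs; the gripper's body (76 mm by 85 mm) begins 54 mm behind the grasp point. The pads swing forward as they close: fully open they stand 13 mm farther back than shut.
Start: joints at [-1.163, 0.615, -0.013, 1.423, 0.008, 1.103, -0.04], TCP at [0.273, 0.59, 0.304] pointing down, gripper open.
Joint ranges: [-3.12, 3.12], [-0.3, 2.06], [-1.34, 1.32], [0.26, 2.42], [-1.36, 4.5], [0.01, 1.98], [-2.84, 2.84]. Speed limits (rad/s): [2.79, 2.79, 3.14, 3.14, 3.14, 3.14, 3.14].

INTERFACE

Orientations are given as a unit quaternion [w, x, y, z].
In Python, from rig import monitor, cams, sign_off gives the robot as it stands.
- The arm moves only by the tool play_rows, never from a script. Its argument "moves" is a list of rows, each a list of 7 numbers: the shift along the tool's x, y, z in mm, then the turn, a rotation vector about the tool's x, y, z in rad, then the opening, from 0 (shut) to 1 (fully open). A call has 1 to 8 rows; each row shifts and turns the commanded pose from where the row before left it, along the tool's axes as they then stand; what a row does not reach is not made up. A row lasts 1/8 s, in which the tool goes at most 62.5 mm and 10.7 degrees, less where a joint would pass 70% of its speed; a pose out of reach is approached as far as the arm can. A call with a gripper value outside its range is refused whole. The fingers move at their own pace and stop on an object; "squeeze" is the grip in N (left out, the last holds). Time passes only in rows, so rows that do not move let the fingers close. It gives the time, the measured TCP pose, the force and the opening at its end, in the units of the state.
- monitor.observe(): the state, without advancing time (a new reading comes with each control period).
- cams.capture(name): name is "side" or "top" or "wrist"; returns a dict with "image" (384x512x3 uint8, red, green, blue), "mtx" (3x3 intrinsics, pixels), "k1" (the pictures are not rectified: a ray, as slopes to the right and down, at radius r is drawn at 1 + k1 r^2 times it, then the intrinsics apply), "xyz" and "orientation" of the camera in the world. Camera axes: x right, y down, z forward; pixel columns grow to the right and rows downward; lengths in m; the calibration is good to about 2 mm. A picture is of the moment at which its call begins. There is no depth.
- sign_off(): hands the job in, once; it reports no verdict.
The state is a dict: "time": time; "joint_positions": joint angles; "qvel": joint speeds; "joint_efforts": joint torques, N m; "position": TCP position; "ee_rot": TCP orientation; "ft_force": force on the tool from outside, world axes, zero at the start; "moment": the same for the moment, N m; "gripper_width": opening from 0.0 (shut) to 1.0 (fully open).
Only numpy, scipy, OpenCV 4.12 (cv2) and the standard library are available. Lean on these libraries where they do the work, as an engineer would, in place of code of your own. Each camera call takes 0.05 s, during which the arm holds its last target.

## Working session

There is one attempt and no reset: what is moved stays moved. The work goes in short steps, Python scripts to look and compute and a tool call to move; the robot and the scene stay as the last step left them, time stands still between calls to the robot, and variables do not carry over. Pictures are saved under pics/ and viewed, and the job is handed in when it is done.

Besides the shell and the picture viewer there is one more tool, called after "Request:" as name(argument=value, ...), one argument or row to a line, values as JSON. play_rows: Moves the arm, as the interface text tells. Its arguments: {"type":"object","properties":{"moves":{"type":"array"},"squeeze":{"type":"number"}},"required":["moves"]}

```bash
ls; mkdir -p pics; python3 - <<'E'
from rig import monitor, cams
import cv2
print(monitor.observe())
for n in ["top","side","wrist"]:
    c=cams.capture(n); cv2.imwrite(f"pics/{n}0.png",c["image"][:,:,::-1]); print(n,{k:v for k,v in c.items() if k!="image"})
E
```

```text
pics
{'time': 0.0, 'joint_positions': array([-1.16348317,  0.61595277, -0.01262696,  1.42494705,  0.0080846 ,
        1.10342704, -0.04039355]), 'qvel': array([ 0.00050748, -0.00140837,  0.00168259,  0.00189131,  0.00099405,
        0.001331  , -0.00035049]), 'joint_efforts': array([ 5.74070164e-04, -4.69211912e+01,  2.59646941e-01, -1.71031845e+01,
        1.00691253e-02,  9.39837657e-03, -2.17676910e-05]), 'position': array([0.27294621, 0.58925248, 0.30270015]), 'ee_rot': array([ 0.69034596,  0.15122174,  0.69073972, -0.15307869]), 'ft_force': array([-0.38077636, -0.41153643,  0.39846979]), 'moment': array([ 0.05789702,  0.03885209, -0.03110954]), 'gripper_width': 1.0002835246800932}
top {'mtx': array([[441.89381697,   0.        , 251.2938164 ],
       [  0.        , 441.89381697, 187.43591521],
       [  0.        ,   0.        ,   1.        ]]), 'k1': 0.0031145072928634933, 'xyz': array([ 0.37852725, -0.02140154,  1.15769224]), 'orientation': array([ 0.06661514, -0.70286235,  0.70670414, -0.04600217])}
side {'mtx': array([[429.37822962,   0.        , 254.40220671],
       [  0.        , 429.37822962, 188.91388381],
       [  0.        ,   0.        ,   1.        ]]), 'k1': -0.1358329387078408, 'xyz': array([ 0.19014396, -0.83544085,  0.70348649]), 'orientation': array([-0.46306167,  0.86464124, -0.17537788,  0.08492353])}
wrist {'mtx': array([[285.79209881,   0.        , 257.03856917],
       [  0.        , 285.79209881, 192.25469521],
       [  0.        ,   0.        ,   1.        ]]), 'k1': -0.043970537885786046, 'xyz': array([0.19617263, 0.62667749, 0.37375418]), 'orientation': array([0.14119649, 0.83074695, 0.53112022, 0.08851197])}
```

View pics/top0.png

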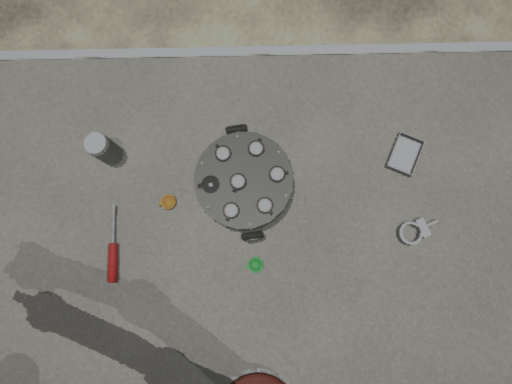

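View pics/side0.png

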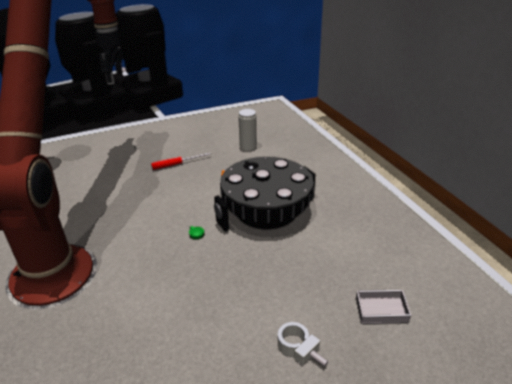

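View pics/wrist0.png

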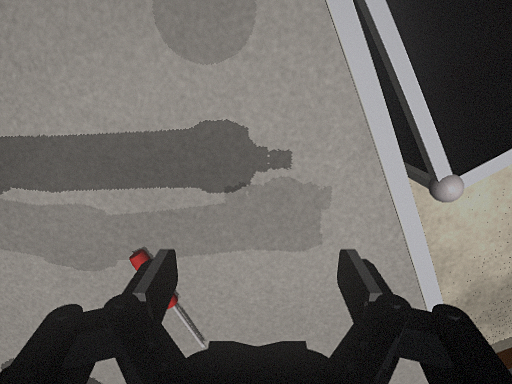

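The top view shows the fixture at about (244,181), the loose lens at (238,181) and the empty pocket at about (210,184). World +x is up and +y is left. I'll zoom in and measure.

```bash
cat > h.py <<'E'
import numpy as np, cv2
from rig import monitor, cams
from scipy.spatial.transform import Rotation as R
def rot(q): return R.from_quat([q[1],q[2],q[3],q[0]]).as_matrix()
def px2plane(c,uv,z):
    uv=np.atleast_2d(np.array(uv,float)); K=c["mtx"]
    d=(uv-K[:2,2])/K[0,0]; s=d.copy()
    for _ in range(30): s=d/(1+c["k1"]*(s**2).sum(1,keepdims=True))
    v=np.c_[s,np.ones(len(s))]@rot(c["orientation"]).T
    t=(z-c["xyz"][2])/v[:,2:]
    return c["xyz"]+t*v
def proj(c,P):
    P=np.atleast_2d(P); v=(P-c["xyz"])@rot(c["orientation"]); s=v[:,:2]/v[:,2:]
    s=s*(1+c["k1"]*(s**2).sum(1,keepdims=True)); return s*c["mtx"][0,0]+c["mtx"][:2,2]
def crop(c,u0,v0,w,h,k,name,g=1.0):
    im=c["image"][v0:v0+h,u0:u0+w,::-1]
    im=cv2.resize(im,None,fx=k,fy=k,interpolation=cv2.INTER_CUBIC)
    im=np.clip(255*(im/255.)**g,0,255).astype(np.uint8); cv2.imwrite("pics/"+name,im)
E
python3 - <<'E'
from h import *
c=cams.capture("top"); crop(c,188,120,112,125,5,"topz0.png",.6)
c=cams.capture("side"); crop(c,205,145,120,90,6,"sidez0.png",.6)
E
```

```text
(no output)
```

View pics/topz0.png

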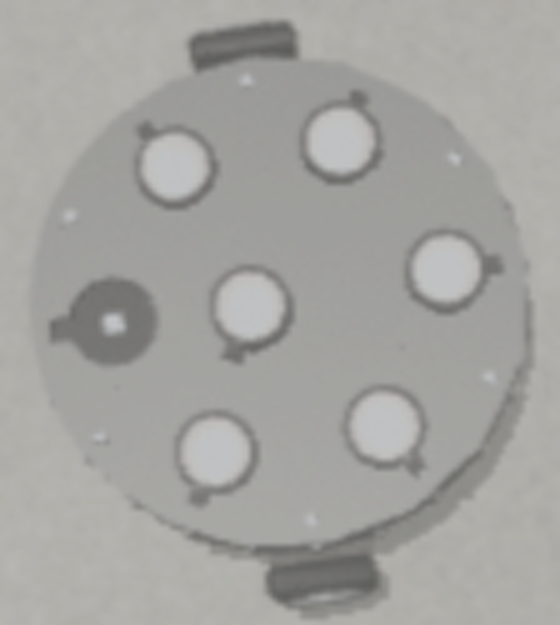

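View pics/sidez0.png

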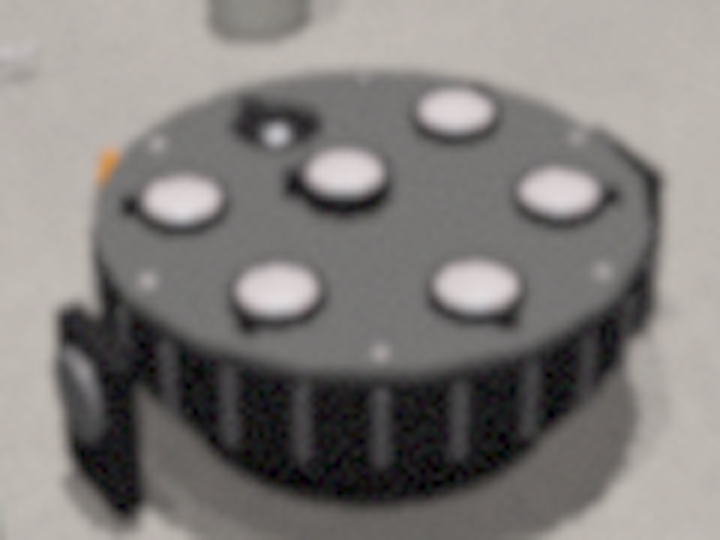

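```bash
cat >> h.py <<'E'
def domes(c,box,thr):
    u0,v0,w,h=box; g=c["image"].min(2)[v0:v0+h,u0:u0+w]
    k=8; g=cv2.resize(g,None,fx=k,fy=k,interpolation=cv2.INTER_CUBIC)
    cs,_=cv2.findContours((g>thr).astype(np.uint8),cv2.RETR_EXTERNAL,cv2.CHAIN_APPROX_NONE)
    out=[]
    for q in cs:
        a=cv2.contourArea(q)/k/k
        if a>3:
            m=cv2.moments(q); out.append((m["m10"]/m["m00"]/k+.5/k-.5+u0,m["m01"]/m["m00"]/k+.5/k-.5+v0,a))
    return np.array(out)
E
python3 - <<'E'
from h import *
c=cams.capture("top"); g=c["image"].min(2); print(g[181,225:252], g[184,196:225])
d=domes(c,(190,128,108,103),150)
for u,v,a in d: print(np.round([u,v,a],2), np.round(px2plane(c,[u,v],.107)[0]*1000,1))
E
```

```text
[116 116 115 114 107  90 123 150 158 158 159 158 159 159 158 159 158 158
 152 135  82  82 113 115 115 116 115] [115 104  70  67  68  68  66  68  69  67  67  72 105 150 158 152 124  79
  68  69  69  69  74  91 114 117 117 117 116]
[230.63 209.92 105.27] [493.5  58.7 107. ]
[264.39 204.82 105.36] [505.3 -22.1 107. ]
[210.17 184.05   3.79] [556.7 108.6 107. ]
[237.51 180.77 102.2 ] [564.2  42.4 107. ]
[276.68 173.4  101.66] [581.5 -52.4 107. ]
[222.3  152.79  96.12] [634.   79.7 107. ]
[255.44 147.72  97.72] [645.8  -1.4 107. ]
```

```bash
python3 - <<'E'
from h import *
s=monitor.observe(); M=rot(s["ee_rot"]); print("tool axes cols\n",M.round(3)); 
c=cams.capture("top")
# tab direction: dark pixels near the loose lens, at body-top height
L=px2plane(c,[237.51,180.77],.113)[0]; print("lens",L)
g=cv2.resize(c["image"].min(2)[165:200,222:256],None,fx=8,fy=8,interpolation=cv2.INTER_CUBIC)
v,u=np.nonzero(g<95); P=px2plane(c,np.c_[(u+.5)/8-.5+222,(v+.5)/8-.5+165],.110)
d=P-L; r=np.hypot(d[:,0],d[:,1])
k=(r>.0225)&(r<.03); m=d[k].mean(0); print(k.sum(), m, np.degrees(np.arctan2(m[1],m[0])))
hub=np.array([.5697,.0287]);pk=np.array([.5579,.1098])
x=(pk-hub)/.082; print("fixture x deg",np.degrees(np.arctan2(x[1],x[0])))
p=pk-L[:2];print("push",p,np.degrees(np.arctan2(p[1],p[0])),np.linalg.norm(p))
E
```

```text
tool axes cols
 [[-0.     0.42   0.907]
 [-0.001  0.907 -0.42 ]
 [-1.    -0.001 -0.   ]]
lens [0.56313722 0.04199164 0.113     ]
712 [-0.02382895  0.00798484 -0.003     ] 161.47453059263503
fixture x deg 98.27840861356785
push [-0.00523722  0.06780836] 94.41650989455395 0.06801031309789994
```

Request:
play_rows(
  moves=[
    [0,-29.5,36.8,0,0,0,0.25],
    [0,-29.5,36.8,0,0,0,0.25],
    [0,-29.5,36.8,0,0,0,0.25],
    [0,-29.5,36.8,0,0,0,0.25],
    [0,-29.5,36.8,0,0,0,0.25],
    [0,-29.5,36.8,0,0,0,0.25],
    [0,-29.5,36.8,0,0,0,0.25],
    [0,-29.5,36.8,0,0,0,0.25],
  ],
)

```text
time: 1.35
position: [0.4418, 0.2505, 0.3042]
ee_rot: [0.691, 0.152, 0.69, -0.152]
ft_force: [0.4, -0.8, 0.0]
gripper_width: 0.254
```

Request:
play_rows(
  moves=[
    [0,-29.5,36.8,0,0,0,0.25],
    [0,-29.5,36.8,0,0,0,0.25],
    [0,-29.5,36.8,0,0,0,0.25],
    [0,-29.5,36.8,0,0,0,0.25],
    [0,-29.5,36.8,0,0,0,0.25],
    [0,-29.5,36.8,0,0,0,0.25],
    [0,0,0,0.177,0,0,0.25],
    [0,0,0,0.177,0,0,0.25],
  ],
)

```text
time: 2.35
position: [0.5673, -0.0026, 0.3038]
ee_rot: [0.652, 0.274, 0.652, -0.274]
ft_force: [-0.4, 0.3, 0.3]
gripper_width: 0.251
```

Request:
play_rows(
  moves=[
    [0,0,0,0.177,0,0,0.25],
    [0,0,0,0.177,0,0,0.25],
    [0,0,0,0.177,0,0,0.25],
    [0,0,0,0.177,0,0,0.25],
    [0,0,0,0,0,0,0.25],
    [0,0,0,0,0,0,0.25],
  ],
)

```text
time: 3.1
position: [0.5671, -0.0014, 0.3039]
ee_rot: [0.519, 0.48, 0.519, -0.48]
ft_force: [0.1, 0.1, -0.2]
gripper_width: 0.252
```

```bash
cat >> h.py <<'E'
def look():
    s=monitor.observe(); M=rot(s["ee_rot"])
    print("t",s["time"],"pos",(s["position"]*1000).round(1),"yaw_y",np.degrees(np.arctan2(M[1,1],M[0,1])).round(2),"xaxis",M[:,0].round(3),"F",s["ft_force"].round(1),"w",round(s["gripper_width"],3))
    return s,M
E
python3 - <<'E'
from h import *
s,M=look(); print(s["joint_positions"].round(3))
c=cams.capture("wrist"); cv2.imwrite("pics/w1.png",c["image"][:,:,::-1]); print(c["xyz"],rot(c["orientation"]).round(3))
E
```

```text
t 3.1 pos [567.1  -1.4 303.9] yaw_y 4.46 xaxis [-0.  0. -1.] F [ 0.1  0.1 -0.2] w 0.252
[-0.263  0.502  0.351  1.678 -0.199  0.997  0.235]
[0.56059251 0.08472533 0.37484805] [[ 0.997  0.074  0.025]
 [ 0.078 -0.941 -0.328]
 [-0.     0.329 -0.944]]
```

View pics/w1.png

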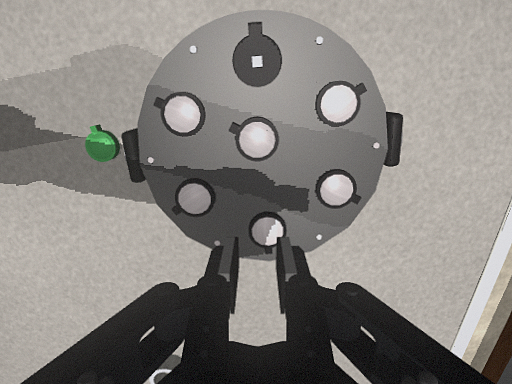

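```bash
python3 - <<'E'
from h import *
s,M=look()
c=cams.capture("wrist"); crop(c,195,15,130,245,2.4,"w1z.png",.7)
for uv,z in [([257.5,61.5],.094),([257,138.5],.1137)]: print(px2plane(c,uv,z)*1000)
p=s["position"]
for fwd in (65,68,70,73):
  for y in (-10.6,10.6):
    print(fwd,y,[proj(c,p+M@np.array([fwd,y,zz])/1000).round(1).tolist() for zz in(-11,11)])
E
```

```text
t 3.15 pos [567.1  -1.5 304. ] yaw_y 4.42 xaxis [-0.  0. -1.] F [ 1.2  0.2 -0.2] w 0.252
[[558.90429195 112.06834174  94.        ]]
[[563.5998624   45.56560433 113.7       ]]
65 -10.6 [[[236.9, 241.6]], [[237.8, 276.1]]]
65 10.6 [[[276.4, 241.6]], [[275.5, 276.1]]]
68 -10.6 [[[237.3, 238.9]], [[238.2, 273.0]]]
68 10.6 [[[276.0, 238.9]], [[275.2, 273.0]]]
70 -10.6 [[[237.5, 237.1]], [[238.4, 270.9]]]
70 10.6 [[[275.8, 237.1]], [[274.9, 270.9]]]
73 -10.6 [[[237.8, 234.6]], [[238.7, 267.9]]]
73 10.6 [[[275.5, 234.6]], [[274.7, 267.9]]]
```

View pics/w1z.png

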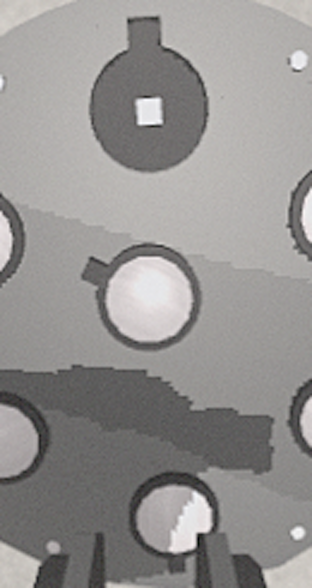

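The wrist view shows the loose lens at (257,139) with its tab pointing left and slightly up. The pocket is at (257,61) with its notch straight up, and the two fingertips are at (237,237) and (277,237). The cameras agree to about 2–3 mm. Next I'll lower behind the lens.

Request:
play_rows(
  moves=[
    [30,0,0,0,0,0,0.25],
    [30,0,0,0,0,0,0.25],
    [30,0,0,0,0,0,0.25],
    [22,0,0,0,0,0,0.25],
    [12,0,0,0,0,0,0.25],
    [4,0,0,0,0,0,0.25],
    [0,0,0,0,0,0,0.25],
  ],
)

```text
time: 4.08
position: [0.5675, -0.0016, 0.1764]
ee_rot: [0.519, 0.481, 0.518, -0.481]
ft_force: [0.4, -0.4, -0.1]
gripper_width: 0.251
```

```bash
python3 - <<'E'
from h import *
look()
c=cams.capture("wrist"); crop(c,100,0,312,300,2,"w2.png",.7)
c=cams.capture("side"); crop(c,205,125,120,100,5,"s2.png",.6)
E
```

```text
t 4.075 pos [567.5  -1.6 176.4] yaw_y 4.31 xaxis [ 0.001 -0.    -1.   ] F [ 0.4 -0.4 -0.1] w 0.251
```

View pics/w2.png

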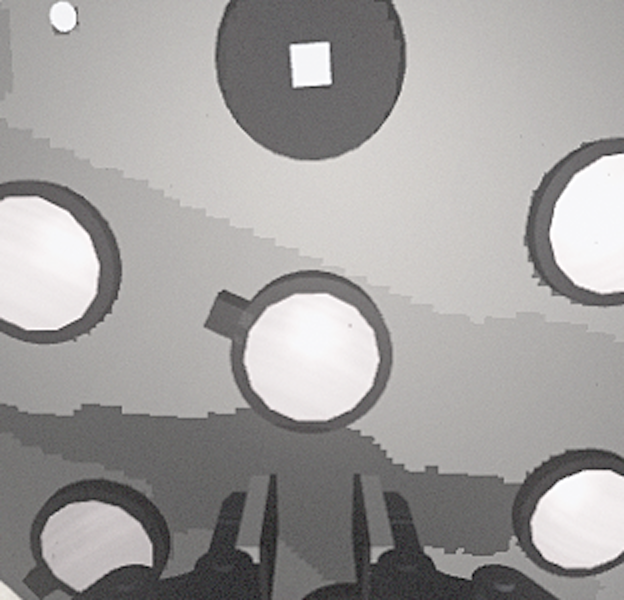

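View pics/s2.png

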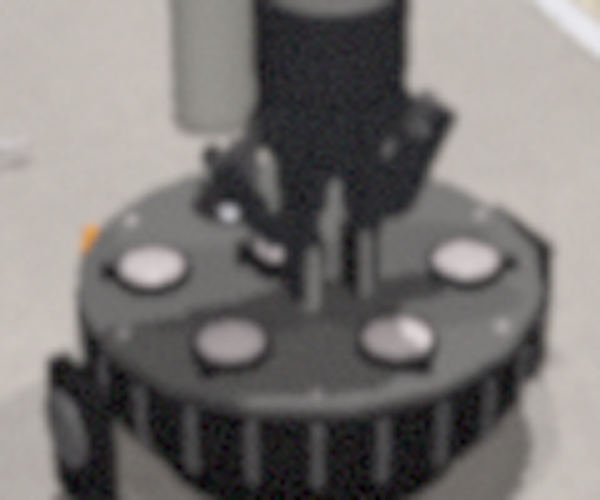

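Request:
play_rows(
  moves=[
    [0,0,-8,0,0,0,0.25],
    [0,0,-6,0,0,0,0.25],
    [0,0,-5,0,0,0,0.25],
    [0,0,-5,0,0,0,0.25],
    [0,0,-7,0,0,0,0.25],
    [0,0,-7,0,0,0,0.25],
    [0,0,-7,0,0,0,0.25],
    [0,0,0,0,0,0,0.25],
  ],
)

```text
time: 5.18
position: [0.5636, 0.0445, 0.1758]
ee_rot: [0.519, 0.481, 0.519, -0.48]
ft_force: [0.7, -0.0, 0.4]
gripper_width: 0.251
```

```bash
python3 - <<'E'
from h import *
look()
c=cams.capture("wrist"); crop(c,100,0,312,300,2,"w3.png",.7)
E
```

```text
t 5.175 pos [563.6  44.5 175.8] yaw_y 4.39 xaxis [-0.     0.001 -1.   ] F [ 0.7 -0.   0.4] w 0.251
```

View pics/w3.png

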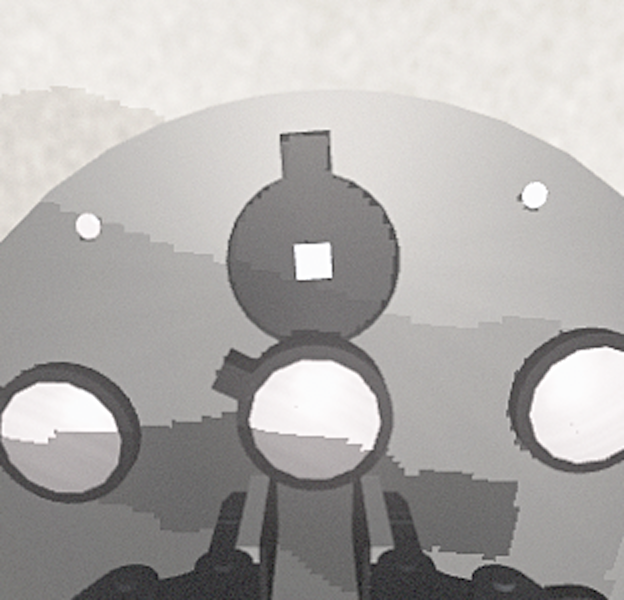

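```bash
python3 - <<'E'
from h import *
s,M=look()
c=cams.capture("wrist")
L=px2plane(c,[257.5,210],.1137)[0];P=px2plane(c,[256.5,130.5],.094)[0]
# pocket rim at face height: left/right/top-of-disc extents
R_=px2plane(c,[[100+228/2,128],[100+399/2,128]],.100)
print(L*1000,P*1000,R_*1000,"in tool mm",(M.T@(P-L)*1000).round(1),(M.T@(L-s["position"])*1000).round(1))
E
```

```text
t 5.225 pos [563.6  43.8 175.8] yaw_y 4.34 xaxis [-0.  0. -1.] F [ 0.9 -0.3  0.8] w 0.254
[561.7283576   74.35448513 113.7       ] [558.39109355 111.30257443  94.        ] [[536.81757788 111.68197    100.        ]
 [579.93577511 114.96395647 100.        ]] in tool mm [ 19.7  -0.5 -37.1] [ 62.1   0.4 -30.6]
```

Request:
play_rows(
  moves=[
    [0,0,-5,0,0,0,0.25],
    [0,0,-6,0,0,0,0.25],
    [0,0,-6,0,0,0,0.25],
    [0,0,-5,0,0,0,0.25],
    [0,0,-4,0,0,0,0.25],
    [0,0,-3,0,0,0,0.25],
    [0,0,-3,0,0,0,0.25],
    [0,0,0,0,0,0,0.25],
  ],
)

```text
time: 6.28
position: [0.5613, 0.0756, 0.1759]
ee_rot: [0.518, 0.481, 0.519, -0.481]
ft_force: [0.6, -0.6, -0.5]
gripper_width: 0.247
```

```bash
python3 - <<'E'
from h import *
look()
c=cams.capture("wrist"); crop(c,100,0,312,300,2,"w4.png",.7)
E
```

```text
t 6.275 pos [561.3  75.6 175.9] yaw_y 4.32 xaxis [-0.  0. -1.] F [ 0.6 -0.6 -0.5] w 0.247
```

View pics/w4.png

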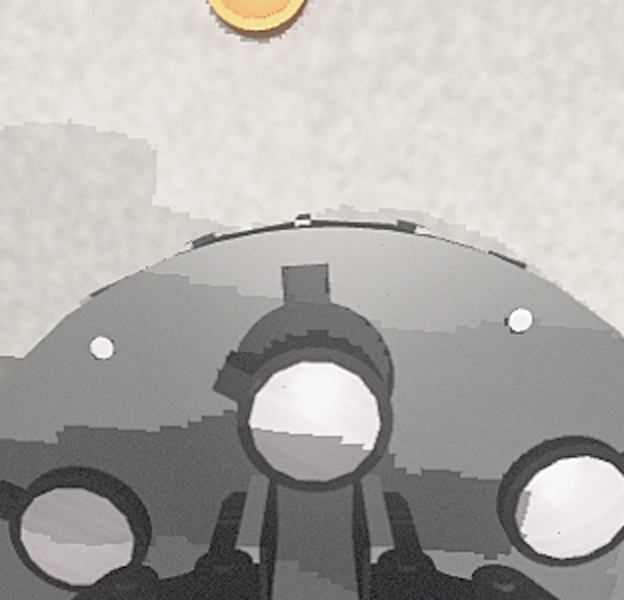

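Request:
play_rows(
  moves=[
    [0,0,-1.5,0,0,0,0.25],
    [0,0,-1.5,0,0,0,0.25],
    [0,0,-1,0,0,0,0.25],
    [0,0,0,0,0,0,0.25],
    [0,0,0,0,0,0,0.25],
  ],
)

```text
time: 6.95
position: [0.561, 0.0793, 0.1759]
ee_rot: [0.518, 0.481, 0.518, -0.481]
ft_force: [1.2, -0.3, 0.0]
gripper_width: 0.251
```

```bash
python3 - <<'E'
from h import *
look()
c=cams.capture("wrist"); crop(c,180,80,160,190,3.2,"w5.png",.7)
E
```

```text
t 6.95 pos [561.   79.3 175.9] yaw_y 4.3 xaxis [-0.  0. -1.] F [ 1.2 -0.3  0. ] w 0.251
```

View pics/w5.png

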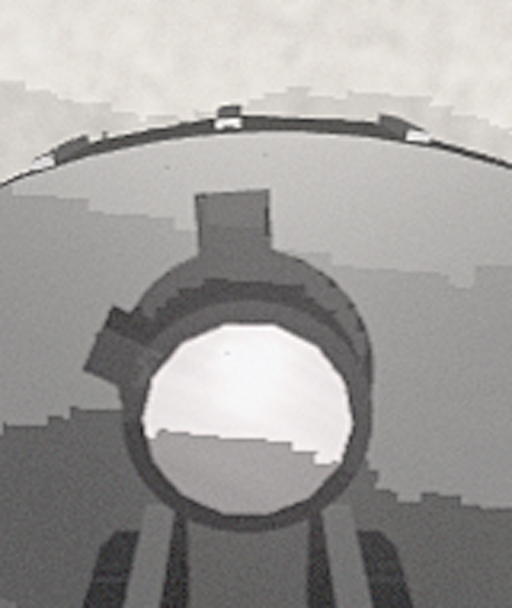

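Request:
play_rows(
  moves=[
    [0,0,-1,0,0,0,0.25],
    [0,0,0,0,0,0,0.25],
    [0,0,-1,0,0,0,0.25],
    [0,0,0,0,0,0,0.25],
  ],
)

```text
time: 7.5
position: [0.5609, 0.0815, 0.1759]
ee_rot: [0.518, 0.481, 0.519, -0.481]
ft_force: [0.5, 0.2, -0.2]
gripper_width: 0.248
```

```bash
python3 - <<'E'
from h import *
look()
c=cams.capture("wrist"); crop(c,180,80,160,190,3.2,"w6.png",.7)
E
```

```text
t 7.5 pos [560.9  81.5 175.9] yaw_y 4.31 xaxis [-0.  0. -1.] F [ 0.5  0.2 -0.2] w 0.248
```

View pics/w6.png

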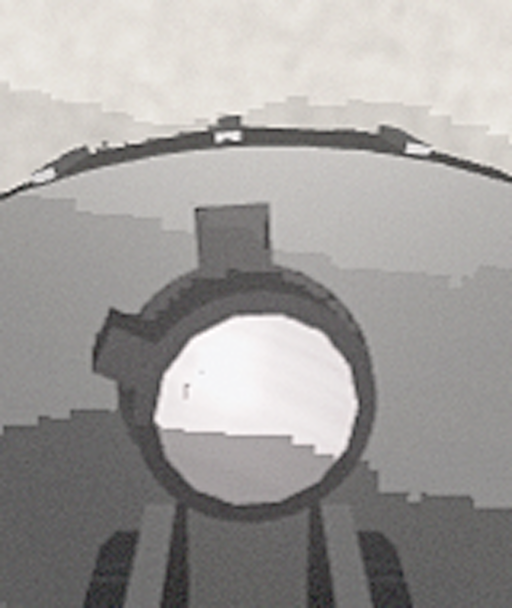

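The lens has dropped into the pocket, tilted, with its tab on the rim at about 55° to the notch (tab at (115,345), notch at (232,235) in the crop). I'll back off, rise, open the jaws to straddle the disc, and turn so that one finger can push the side of the tab.

Request:
play_rows(
  moves=[
    [0,0,3,0,0,0,0.25],
    [0,0,5,0,0,0,0.25],
    [-25,0,0,0,0,0,0.25],
    [-35,0,0,0,0,0,0.55],
    [0,0,0,0.17,0,0,0.55],
    [0,0,0,0.17,0,0,0.55],
    [0,0,0,0.17,0,0,0.55],
    [0,0,0,0,0,0,0.55],
  ],
)

```text
time: 8.55
position: [0.5614, 0.0731, 0.2358]
ee_rot: [-0.381, -0.596, -0.381, 0.596]
ft_force: [0.7, -0.1, -0.2]
gripper_width: 0.554
```

```bash
python3 - <<'E'
from h import *
s,M=look(); print(s["joint_positions"].round(2))
c=cams.capture("wrist"); crop(c,80,0,320,300,2,"w7.png",.7)
p=s["position"]
for fwd in (62,65,68,70,73):
    print(fwd,[proj(c,p+M@np.array([fwd,y,-11])/1000).round(1).tolist() for y in(-23.4,23.4)])
c=cams.capture("top"); crop(c,188,120,112,125,5,"t7.png",.6)
E
```

```text
t 8.55 pos [561.4  73.1 235.8] yaw_y -24.83 xaxis [-0.    -0.001 -1.   ] F [ 0.7 -0.1 -0.2] w 0.554
[-0.47  0.6   0.49  1.77 -0.36  0.86 -0.26]
62 [[[213.6, 244.1]], [[302.4, 244.1]]]
65 [[[214.4, 241.3]], [[301.6, 241.3]]]
68 [[[215.2, 238.6]], [[300.8, 238.6]]]
70 [[[215.7, 236.9]], [[300.3, 236.9]]]
73 [[[216.4, 234.4]], [[299.5, 234.4]]]
```

View pics/w7.png

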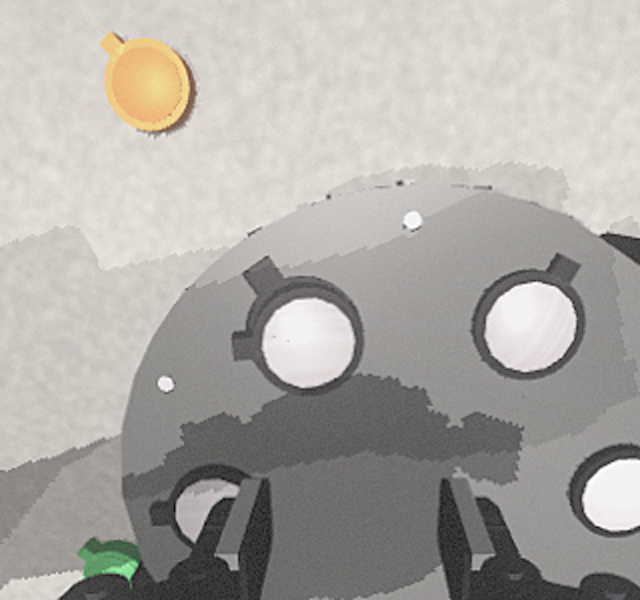

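```bash
python3 - <<'E'
from h import *
s,M=look()
c=cams.capture("wrist")
P=px2plane(c,[[233.5,171.5],[80+234/2,346/2],[80+262/2,275/2]],.110)
P[1:]=px2plane(c,[[80+243/2,346/2],[80+262/2,275/2]],.112)
print((P*1000).round(1)); print(((P-s["position"])@M*1000).round(1))
E
```

```text
t 8.65 pos [561.4  73.1 235.9] yaw_y -24.79 xaxis [-0. -0. -1.] F [ 1.1  0.2 -0.5] w 0.549
[[559.7 110.6 110. ]
 [539.1 119.5 112. ]
 [556.8 138.8 112. ]]
[[125.9 -17.3 -33.3]
 [123.9 -39.8 -32.8]
 [123.9 -31.8 -57.7]]
```

View pics/t7.png

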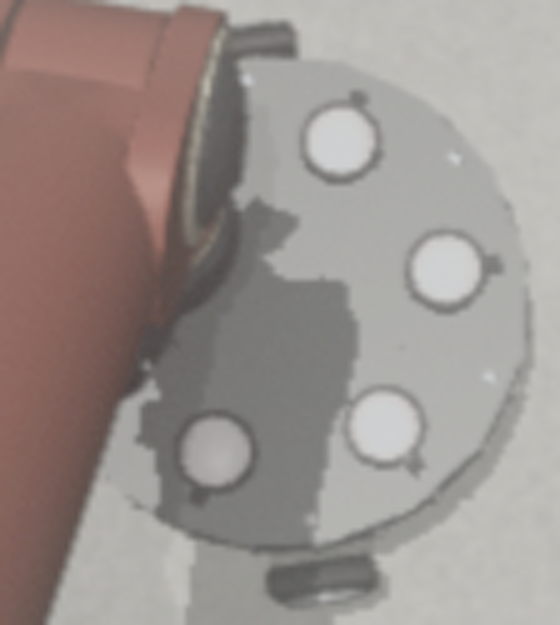

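Request:
play_rows(
  moves=[
    [0,-8.5,-6,0,0,0,0.5],
    [0,-8.5,-6,0,0,0,0.5],
    [25,0,0,0,0,0,0.5],
    [20,0,0,0,0,0,0.5],
    [12,0,0,0,0,0,0.5],
    [4,0,0,0,0,0,0.5],
    [2,0,0,0,0,0,0.5],
    [0,0,0,0,0,0,0.5],
  ],
)

```text
time: 9.7
position: [0.5514, 0.0913, 0.1734]
ee_rot: [0.38, 0.596, 0.38, -0.596]
ft_force: [0.1, 0.3, -0.0]
gripper_width: 0.496
```

```bash
python3 - <<'E'
from h import *
s,M=look()
c=cams.capture("wrist"); crop(c,150,80,220,200,3,"w8.png",.7)
c=cams.capture("side"); crop(c,205,125,120,100,5,"s8.png",.6)
E
```

```text
t 9.7 pos [551.4  91.3 173.4] yaw_y -24.93 xaxis [ 0.001  0.    -1.   ] F [ 0.1  0.3 -0. ] w 0.496
```

View pics/w8.png

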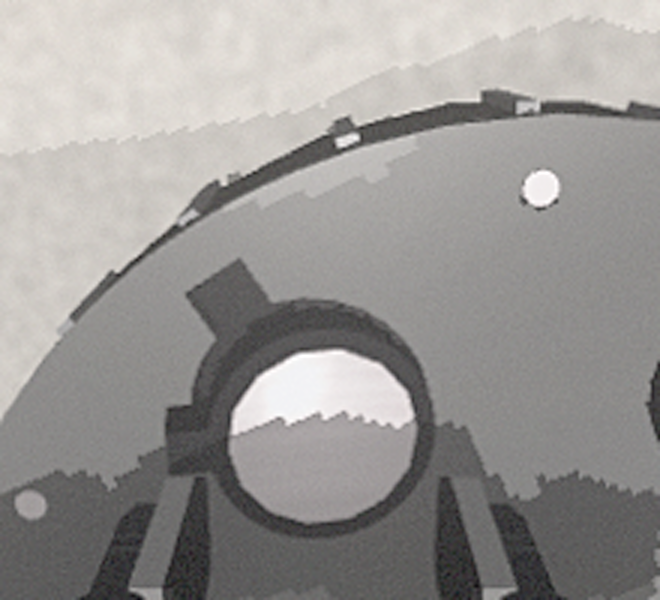

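View pics/s8.png

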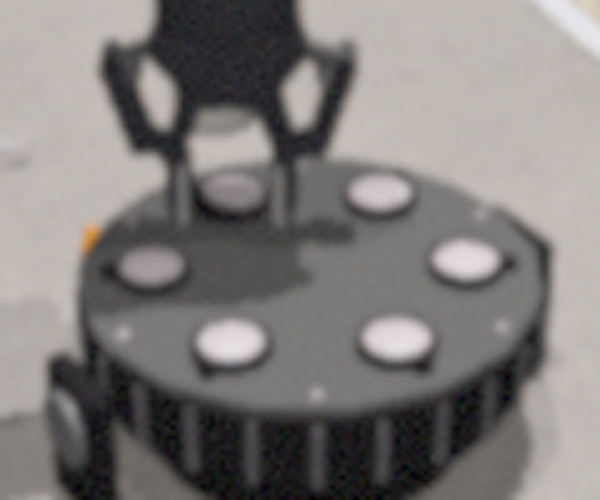

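Request:
play_rows(
  moves=[
    [1,0,-1.5,0,0,0,0.5],
    [1,0,-3,0,0,0,0.5],
    [0,-1.6,-0.1,0.1,0,0,0.5],
    [0,-1.6,-0.1,0.1,0,0,0.5],
    [0,-1.6,-0.1,0.1,0,0,0.5],
    [0,-1.6,-0.1,0.1,0,0,0.5],
    [0,0,0,0,0,0,0.5],
  ],
)

```text
time: 10.68
position: [0.548, 0.0997, 0.1709]
ee_rot: [-0.255, -0.66, -0.255, 0.66]
ft_force: [-0.5, -0.1, -0.0]
gripper_width: 0.499
```

```bash
python3 - <<'E'
from h import *
s,M=look()
c=cams.capture("wrist"); crop(c,150,80,220,200,3,"w9.png",.7)
E
```

```text
t 10.675 pos [548.   99.7 170.9] yaw_y -47.75 xaxis [ 0. -0. -1.] F [-0.5 -0.1 -0. ] w 0.499
```

View pics/w9.png

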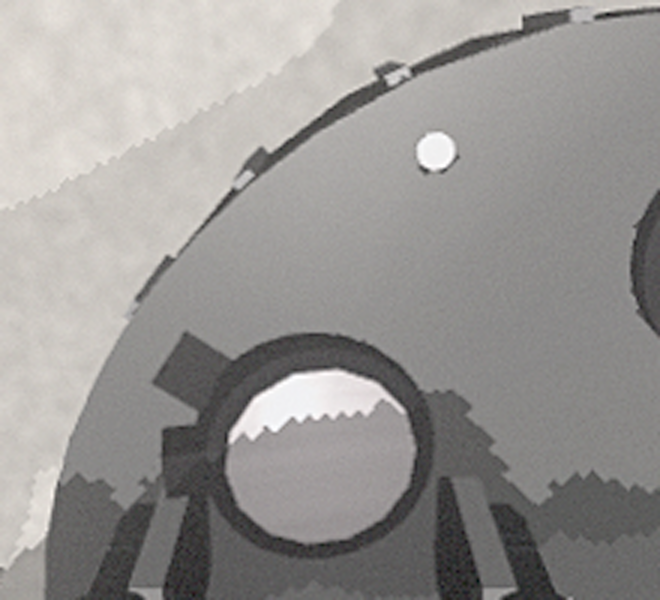

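The tab is turning with the finger: the notch-to-tab gap has gone from about 57° to about 34°. I'll continue.

Request:
play_rows(
  moves=[
    [0,-1.6,-0.1,0.1,0,0,0.5],
    [0,-1.6,-0.1,0.1,0,0,0.5],
    [0,-1.6,-0.1,0.1,0,0,0.5],
    [0,-1.6,-0.1,0.1,0,0,0.5],
    [0,0,0,0,0,0,0.5],
  ],
)

```text
time: 11.35
position: [0.5449, 0.105, 0.1709]
ee_rot: [0.119, 0.697, 0.119, -0.697]
ft_force: [-0.4, -0.9, 0.5]
gripper_width: 0.499
```

```bash
python3 - <<'E'
from h import *
s,M=look()
c=cams.capture("wrist"); crop(c,150,80,220,200,3,"w10.png",.7)
E
```

```text
t 11.35 pos [544.9 105.  170.9] yaw_y -70.62 xaxis [ 0. -0. -1.] F [-0.4 -0.9  0.5] w 0.499
```

View pics/w10.png

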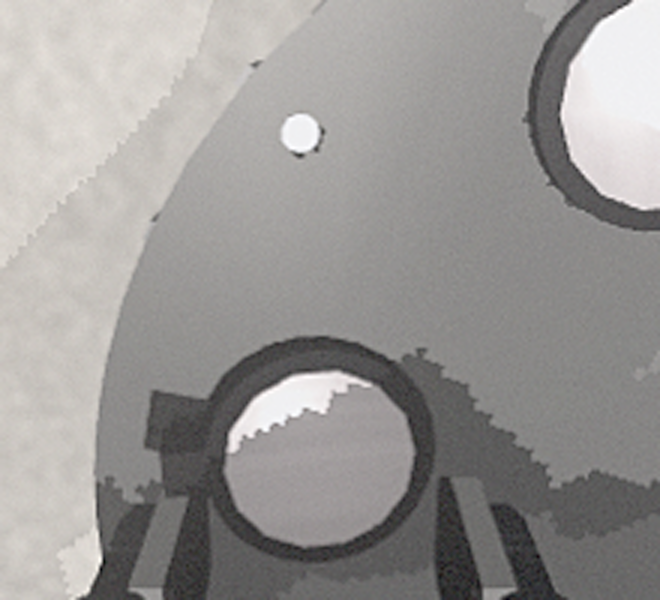

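Request:
play_rows(
  moves=[
    [0,-1.0,0,0.06,0,0,0.5],
    [0,-1.0,0,0.06,0,0,0.5],
    [0,-0.6,0,0.04,0,0,0.5],
    [0,0,0,0,0,0,0.5],
  ],
)

```text
time: 11.9
position: [0.5441, 0.1073, 0.1709]
ee_rot: [-0.062, -0.704, -0.062, 0.704]
ft_force: [-0.2, 0.1, 1.1]
gripper_width: 0.501
```

```bash
python3 - <<'E'
from h import *
s,M=look()
c=cams.capture("wrist"); crop(c,150,80,220,200,3,"w11.png",.7)
E
```

```text
t 11.9 pos [544.1 107.3 170.9] yaw_y -79.86 xaxis [-0.  0. -1.] F [-0.2  0.1  1.1] w 0.501
```

View pics/w11.png

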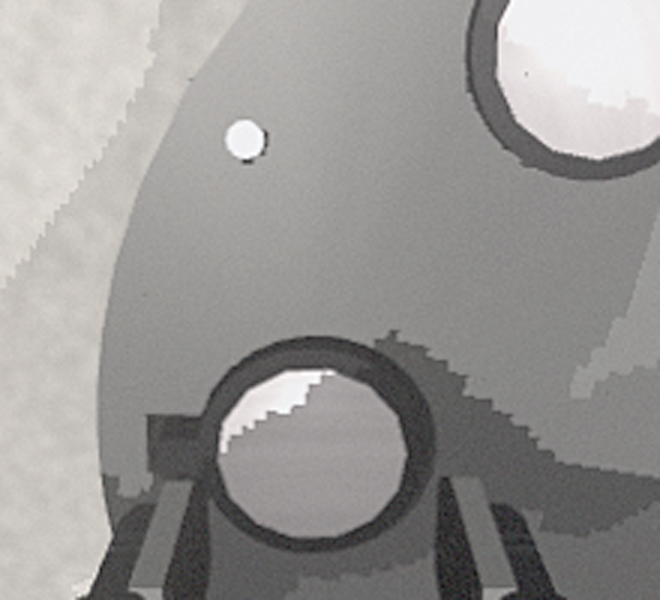

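It looks seated. I'll back off, rise clear and check.

Request:
play_rows(
  moves=[
    [0,0,3,0,0,0,0.5],
    [0,0,4,0,0,0,0.5],
    [-25,0,0,0,0,0,0.5],
    [-40,0,0,0,0,0,0.5],
    [-40,0,20,0,0,0,0.5],
    [-20,0,20,0,0,0,0.5],
    [0,0,0,0,0,0,0.5],
  ],
)

```text
time: 12.82
position: [0.497, 0.0986, 0.2972]
ee_rot: [0.061, 0.705, 0.063, -0.704]
ft_force: [0.1, 0.6, -0.5]
gripper_width: 0.503
```

```bash
python3 - <<'E'
from h import *
s,M=look()
c=cams.capture("wrist"); crop(c,130,10,260,240,2.5,"w12.png",.6)
c=cams.capture("side"); crop(c,205,145,120,90,6,"s12.png",.6)
c=cams.capture("top"); crop(c,188,120,112,125,5,"t12.png",.6)
E
```

```text
t 12.825 pos [497.   98.6 297.2] yaw_y -79.95 xaxis [ 0.002  0.002 -1.   ] F [ 0.1  0.6 -0.5] w 0.503
```

View pics/w12.png

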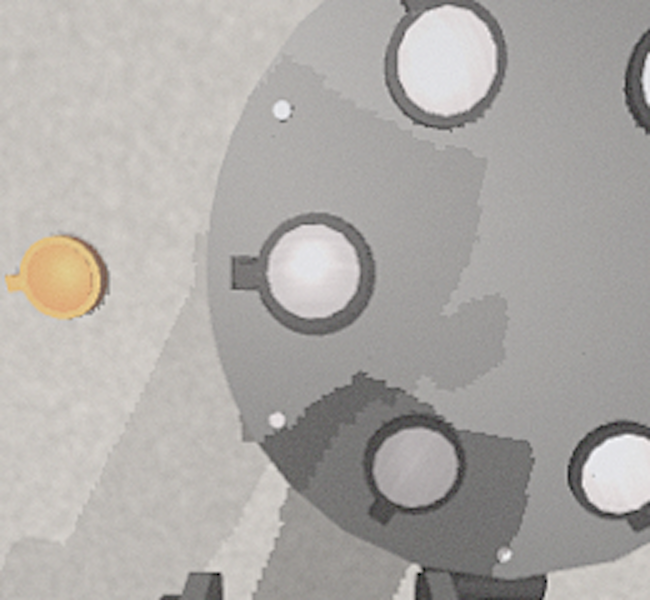

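View pics/s12.png

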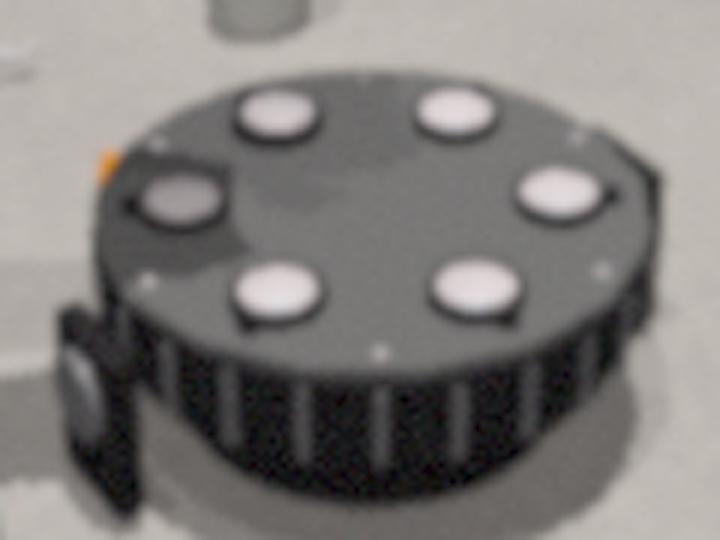

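View pics/t12.png

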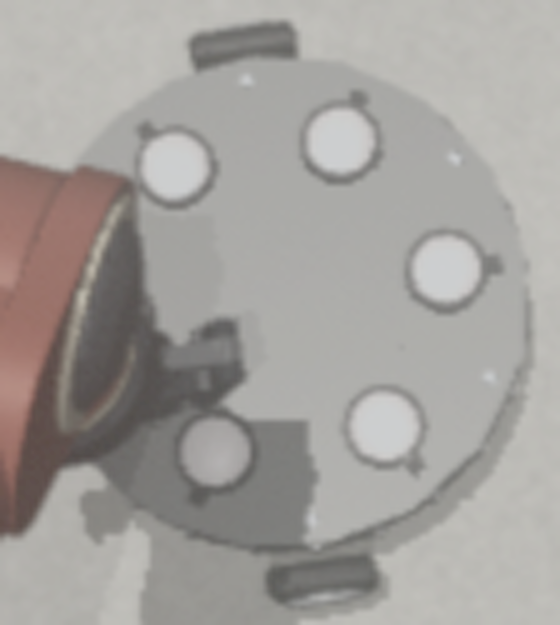

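In the side view the lens at (277,113) looks like the five fitted ones. I'll do one numeric check of its height and tilt against them.

```bash
python3 - <<'E'
from h import *
c=cams.capture("side")
d=domes(c,(205,145,120,90),110); d=d[d[:,2]>20]
hub=np.array([.5697,.0287]);x=np.radians(98.3)
for k in range(6):
    a=x+k*np.pi/3; P=np.r_[hub+.082*np.array([np.cos(a),np.sin(a)]),.1075]
    q=proj(c,P)[0]; j=np.argmin(np.hypot(*(d[:,:2]-q).T)); print(k,q.round(1),d[j].round(1),(d[j,:2]-q).round(2))
w=cams.capture("wrist"); d=domes(w,(130,10,262,205),140); d=d[d[:,2]>100]
for u in d: print(u.round(1),(px2plane(w,u[:2],.107)[0]*1000).round(1))
E
```

```text
0 [250.  163.6] [250.9 163.2  50.2] [ 0.85 -0.36]
1 [234.4 177.8] [250.9 163.2  50.2] [ 16.5  -14.54]
2 [250.3 192.9] [250.7 192.7  82.4] [ 0.42 -0.17]
3 [283.6 192.2] [283.9 192.1  82.8] [ 0.33 -0.11]
4 [297.4 176.5] [297.8 176.3  71.5] [ 0.32 -0.19]
5 [280. 163.] [280.4 162.8  61.8] [ 0.45 -0.18]
[378.6 200.  706.4] [505.3 -18.4 107. ]
[ 255.4  118.5 1070.3] [559.9 113.4 107. ]
[ 309.5   33.4 1361.5] [634.6  81.9 107. ]
[  178.5   109.7 19640.7] [555.8 181.1 107. ]
```

```bash
python3 -c "
from rig import sign_off
print(sign_off())"
```

```text
the job is handed in; nothing more can be done
None
```

The loose lens is in the empty pocket with its tab in the notch, and I handed the job in at about 13 s of the 58 s allowed. The hand-in gives no verdict, so this rests on my own camera checks.

**What I did:** I slid the lens about 68 mm across the face, with two slightly open fingers pushing from behind. It dropped into the pocket tilted, with the tab on the rim about 57° from the notch. I then straddled the lens without gripping it. One finger turned the tab clockwise until it dropped into the notch, and I backed off and rose clear. The wrist force stayed at or below about 1.5 N at every reading I took.

**Last checks:**
- **Seating:** in the side view the lens matches the fitted ones to within about 0.2 px in height and 0.5 px sideways. A tab still riding on the rim would have shown as more than 1 px.
- **Position:** the wrist view, corrected for its offset, puts the lens about 1.7 mm from the pocket axis. That fits the pocket's 2 mm play and the 4 mm limit.
- **Surroundings:** the robot was touching nothing at the end. I never moved near the bystanders, though I took no final measurement of them.

**Disagreements:** the top and wrist cameras differed by 2–4 mm in absolute position, so I relied on positions measured relative to the fitted lenses. The top camera's view of the pocket was hidden by the arm at the end, and one fitted lens was in shadow and could not be compared.

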